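# Put the fork away and press the cutlery drawer into its push-push latch

### The job

Lay the bamboo fork flat in the open front compartment of the cutlery drawer, then push the drawer shut and press it gently home until its push-push latch catches. Take your hand away and make sure the drawer stays shut; never press harder than 25 N, and leave the cup, the snack tin and the plate where they are.

Things in the scene. Friction and masses are not known exactly. Their poses are not given: they have to be found in the camera images.
- fork_center (a point): Bamboo fork lying flat on the counter: 170 mm long, 8 mm thick, handle 14 mm wide, head 27 mm wide with three tines, about 30 g. The point is at mid-length, on the handle, half-way up (4 mm above its underside); x runs along the fork towards the tines, z up.
- caddy: White cutlery caddy fixed to the counter, 270 mm deep (x), 300 wide (y), 76 high, open to the robot at x = -135 mm, holding one bamboo drawer. Origin: centre of underside; x points away from the robot, the way the drawer shuts. A push-push latch inside catches the drawer; its depth is set by a hidden screw and must be felt. Pressed again once latched, it lets go and the drawer springs out.
- tray (a joint): How far the drawer is out along the caddy's -x, in m (0: front against the box). Starts about 0.11; slides with 1 to 3 N of drag. The last 35 mm or so push back with 5 to 9 N, so unlatched it springs out to about 0.04. Then a rubber buffer, about 10 N per mm, is met; the catch takes 1 mm into it. Let go, the drawer comes back 3 to 5 mm and stays, latched somewhere from 0.004 to 0.018.
- tray_face (a point): Middle of the drawer's plain front (no handle), on the outer face that looks at the robot, 45 mm above the counter: press here along +x. Axes as the caddy's; moves with the drawer. The front is 296 mm wide, 16 thick, from 3 to 73 mm above the counter. The catch takes at about 18 N of push in all; 19 to 22 N is a sound press, more than 25 N damages the latch.
- tray_bay (a point): Centre of the floor of the drawer's front compartment, 18 mm above the counter, 61 mm behind the front's outer face; moves with the drawer, axes as the caddy's. The compartment is 90 mm front to back (x) and 250 mm across (y): the fork fits only lying across. Above this floor the front rises 55 mm, the divider behind 24 mm, the side walls 32 mm.
- cup: Bystander: green plastic cup, 78 mm wide at the rim, 95 mm high; origin at the centre of its underside.
- tin: Bystander: round aluminium snack tin with press lid, 91 mm across, 75 mm high; origin at the centre of its underside.
- plate: Bystander: teal silicone placemat-style plate, 165 mm (x) by 250 mm (y), 25 mm high, with one large and two small round wells; origin at the centre of its underside.
Not all that is in view belongs to the job. There is more than one size of the part that bears fork_center; the job needs the largest.

How it is judged:
By the outcome, as a careful person would: the job done as asked, in the order asked, and still so for the second after the job is handed in, with the robot touching nothing.
It also fails if it takes over 61 s, if anything falls off the work surface, if the arm or the gripper's body presses on something with over 40 N, if the wrist force passes 120 N, or if a joint passes its speed limit or range.

### The arm

A 6-joint arm with a two-finger parallel gripper is mounted at the origin on the work surface. World frame = base frame: x ahead of the robot, y to its left, z up, the work surface at z = 0. Lengths are in m, angles in rad, forces in N, time in s.
With the tool pointing down it reaches from about 0.375 to 0.9 m from the base axis. Payload 3.1 kg.
Tool frame: the origin (TCP) lies midway between the tips of the shut fingers; the grasp point (between the pads) lies 19 mm behind it; z points along the fingers, y is the direction in which the jaws open and shut (so a half turn about z gives the same grasp; the last joint's range is limited). The gripper opens to 85 mm and grips with 20 to 120 N. Pads are 22 mm wide; open, the fingers measure 114 mm over their backs; the gripper's body (76 mm by 85 mm) begins 54 mm behind the grasp point. The pads swing forward as they close: fully open they stand 13 mm farther back than shut.
Start: joints at [1.113, 0.527, 1.433, -0, 1.181, -0.178], TCP at [0.173, 0.601, 0.231] pointing down, gripper open.
Joint ranges: [-3.08, 3.08], [-0.75, 2.2], [0.22, 2.44], [-1.43, 4.57], [0, 2.65], [-2.85, 2.85]. Speed limits (rad/s): [2.79, 2.79, 3.14, 3.14, 3.14, 3.14].

### API

Orientations are given as a unit quaternion [x, y, z, w].
In Python, from station import manip gives the robot as it stands.
- The arm moves only by the tool servo_tool, never from a script. Its argument "motion" is a list of rows, each a list of 7 numbers: the shift along the tool's x, y, z in mm, then the turn, a rotation vector about the tool's x, y, z in rad, then the opening, from -1 (shut) to 1 (fully open), so that 0 is half open. In form: [[x, y, z, rx, ry, rz, hand], ...]. A call has 1 to 12 rows; each row shifts and turns the pose as measured when the row begins, along the tool's axes as they then stand; what a row does not reach is not made up. A row lasts 1/12 s, in which the tool goes at most 41.7 mm and 7.16 degrees, less where a joint would pass 70% of its speed; a pose out of reach is approached as far as the arm can. A call with a gripper value outside its range is refused whole. The fingers move at their own pace and stop on an object; "grip_force" is the grip in N (left out, the last holds). Time passes only in rows, so rows that do not move let the fingers close. It gives the time, the measured TCP pose, the force and the opening at its end, in the units of the state.
- manip.sense(): the state, without advancing time (a new reading comes with each control period).
- manip.snapshot(name): name is "scene" or "top" or "wrist"; returns a dict with "frame" (420x560x3 uint8, red, green, blue), "mtx" (3x3 intrinsics, pixels), "world_from_camera" (4x4, takes a point from camera to world coordinates). Camera axes: x right, y up, looking along -z (the intrinsics and any distortion apply to the point x, -y, -z); pixel columns grow to the right and rows downward; lengths in m; the calibration is good to about 2 mm. A picture is of the moment at which its call begins. There is no depth.
- manip.sign_off(): hands the job in, once; it reports no verdict.
The state is a dict: "t": time; "q": joint angles; "qd": joint speeds; "tau": joint torques, N m; "tcp_pos": TCP position; "tool_rot": TCP orientation; "force": force on the tool from outside, world axes, zero at the start; "ft_torque": the same for the moment, N m; "finger_gap": opening from 0.0 (shut) to 1.0 (fully open).
Only numpy, scipy, OpenCV 4.12 (cv2) and the standard library are available. Lean on these libraries where they do the work, as an engineer would, in place of code of your own. Each camera call takes 0.05 s, during which the arm holds its last target.

## Working session

There is one attempt and no reset: what is moved stays moved. The work goes in short steps, Python scripts to look and compute and a tool call to move; the robot and the scene stay as the last step left them, time stands still between calls to the robot, and variables do not carry over. Pictures are saved under pics/ and viewed, and the job is handed in when it is done.

Besides the shell and the picture viewer there is one more tool, called after ">>>" as a command line: name --pt "numbers of a row" for each row, then --argument value for the rest. servo_tool: Moves the arm, as the interface text tells. Its arguments: {"type":"object","properties":{"motion":{"type":"array"},"grip_force":{"type":"number"}},"required":["motion"]}

```bash
mkdir -p pics; ls; python3 - <<'E'
from station import manip
import cv2,numpy as np
print(manip.sense())
for n in ["scene","top","wrist"]:
    s=manip.snapshot(n); cv2.imwrite(f"pics/{n}0.png",s["frame"][:,:,::-1]); np.savez(f"pics/{n}0.npz",**s)
    print(n,s["mtx"].tolist(),np.round(s["world_from_camera"],4).tolist(),s.keys())
E
```

```text
pics
{'t': 0.0, 'q': array([ 1.11249792e+00,  5.28466680e-01,  1.43389032e+00, -2.42700824e-05,
        1.18139717e+00, -1.78523411e-01]), 'qd': array([ 0.00043136, -0.00080404,  0.00070433,  0.00072096, -0.00157547,
        0.0005733 ]), 'tau': array([-2.21024675e-04, -4.42356241e+01, -1.78023738e+01, -3.10751775e-04,
        8.52379831e-03, -2.81579581e-06]), 'tcp_pos': array([0.17226016, 0.60005367, 0.23033711]), 'tool_rot': array([ 1.39427056e-01,  9.90231755e-01, -1.02994295e-03, -3.27681214e-04]), 'force': array([-0.28031528, -0.17733919, -0.15400824]), 'ft_torque': array([0.04333814, 0.00171112, 0.00026836]), 'finger_gap': 1.0028134658888008}
scene [[391.58840876086305, 0.0, 281.8322944217815], [0.0, 391.58840876086305, 207.70424122333716], [0.0, 0.0, 1.0]] [[0.4721, -0.64, 0.6062, 1.2878], [0.8814, 0.3564, -0.3101, -0.4648], [-0.0176, 0.6807, 0.7324, 1.0034], [0.0, 0.0, 0.0, 1.0]] dict_keys(['frame', 'mtx', 'world_from_camera'])
top [[469.91708555635194, 0.0, 281.4030902133272], [0.0, 469.91708555635194, 209.9463636175354], [0.0, 0.0, 1.0]] [[0.0182, 0.9856, -0.1679, 0.3278], [-0.9996, 0.0216, 0.0186, -0.0552], [0.0219, 0.1674, 0.9856, 1.1946], [0.0, 0.0, 0.0, 1.0]] dict_keys(['frame', 'mtx', 'world_from_camera'])
wrist [[347.9065981173117, 0.0, 282.12378025227184], [0.0, 347.9065981173117, 209.33019585420317], [0.0, 0.0, 1.0]] [[0.2754, -0.9162, -0.2913, 0.0968], [0.9613, 0.2619, 0.0852, 0.6224], [-0.0018, -0.3035, 0.9528, 0.3732], [0.0, 0.0, 0.0, 1.0]] dict_keys(['frame', 'mtx', 'world_from_camera'])
```

View pics/top0.png

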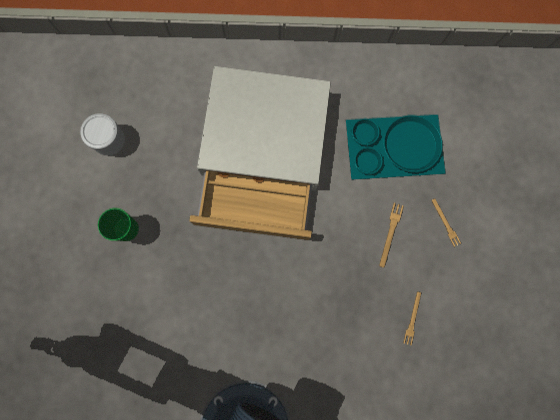

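View pics/scene0.png

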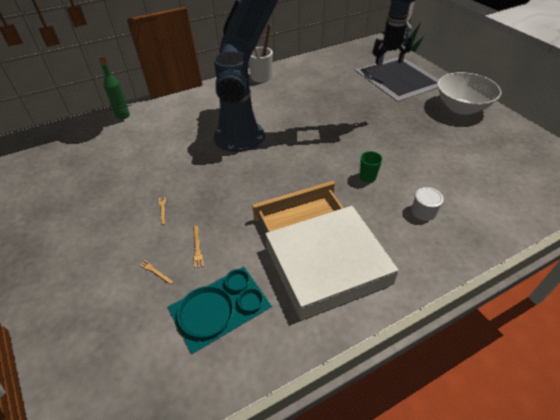

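View pics/wrist0.png

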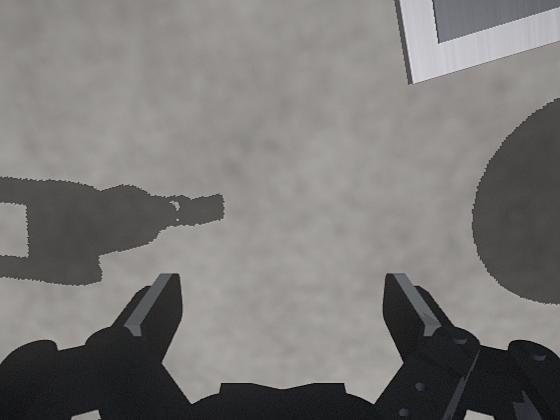

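The top view shows three forks, at about (391,235), (446,222) and (412,318). The drawer front runs from (191,219) to (310,236). I'll measure the forks and take a close crop.

```bash
cat > h.py <<'E'
import numpy as np,cv2
def load(n):
    return dict(np.load(n))
def ray(s,u,v,z):
    K=s["mtx"];T=s["world_from_camera"]
    d=T[:3,:3]@np.array([(u-K[0,2])/K[0,0],-(v-K[1,2])/K[1,1],-1]);o=T[:3,3]
    return o+d*(z-o[2])/d[2]
def proj(s,p):
    T=s["world_from_camera"];c=T[:3,:3].T@(np.array(p)-T[:3,3]);K=s["mtx"]
    return np.array([K[0,0]*c[0]/-c[2]+K[0,2],K[1,1]*-c[1]/-c[2]+K[1,2]])
def forks(s,zt=0.008,amin=60):
    f=s["frame"];h=cv2.cvtColor(f,cv2.COLOR_RGB2HSV)
    m=cv2.inRange(h,(8,90,110),(28,255,255))
    n,l,st,c=cv2.connectedComponentsWithStats(m)
    return m,l,st
E
python3 - <<'E'
from h import *
for nm in ["top","scene"]:
    s=load(f"pics/{nm}0.npz");m,l,st=forks(s)
    for i in range(1,len(st)):
        if not 60<st[i][4]<900: continue
        ys,xs=np.where(l==i)
        P=np.array([ray(s,x,y,.008)[:2] for x,y in zip(xs,ys)])
        mu=P.mean(0);w,V=np.linalg.eigh(np.cov(P.T));a=V[:,1];t=(P-mu)@a;wd=(P-mu)@V[:,0]
        print(nm,st[i],"cen",xs.mean().round(),ys.mean().round(),"len",np.ptp(t).round(4),"mid",(mu+a*(t.max()+t.min())/2).round(4),"mean",mu.round(4),"ang",np.degrees(np.arctan2(a[1],a[0])).round(1), "w ends",np.ptp(wd[t<t.min()+.04]).round(4),np.ptp(wd[t>t.max()-.04]).round(4))
s=load("pics/top0.npz")
c=s["frame"][180:360,360:480,::-1]; cv2.imwrite("pics/crop1.png",cv2.resize(c,None,fx=3.2,fy=3.2,interpolation=cv2.INTER_CUBIC))
c=s["frame"][55:250,180:340,::-1]; cv2.imwrite("pics/crop2.png",cv2.resize(c,None,fx=3,fy=3,interpolation=cv2.INTER_CUBIC))
E
```

```text
top [432 199  29  48 253] cen 446.0 224.0 len 0.1314 mid [ 0.5093 -0.4984] mean [ 0.5034 -0.5013] ang -153.5 w ends 0.011 0.0209
top [380 203  23  64 384] cen 390.0 233.0 len 0.1682 mid [ 0.4717 -0.3556] mean [ 0.4766 -0.3571] ang 163.6 w ends 0.0263 0.013
top [404 292  17  53 261] cen 412.0 320.0 len 0.1296 mid [ 0.2672 -0.409 ] mean [ 0.2615 -0.4075] ang 165.4 w ends 0.0102 0.021
scene [253 181  82  27 349] cen 293.0 194.0 len 0.3152 mid [0.4242 0.0293] mean [0.4238 0.0253] ang 83.7 w ends 0.0192 0.0195
scene [159 197   7  28 129] cen 162.0 209.0 len 0.1295 mid [ 0.2724 -0.4121] mean [ 0.2658 -0.4103] ang 164.9 w ends 0.0107 0.0215
scene [194 225  10  43 243] cen 197.0 248.0 len 0.1714 mid [ 0.4746 -0.3578] mean [ 0.4877 -0.3616] ang 163.9 w ends 0.0281 0.0137
scene [140 261  33  23 176] cen 155.0 271.0 len 0.1299 mid [ 0.5136 -0.5015] mean [ 0.5081 -0.5043] ang -152.8 w ends 0.0117 0.0215
```

View pics/crop1.png

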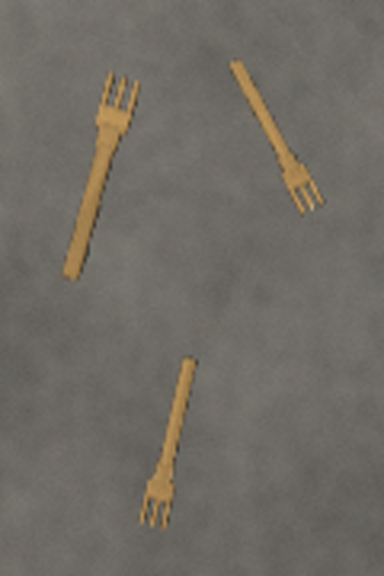

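View pics/crop2.png

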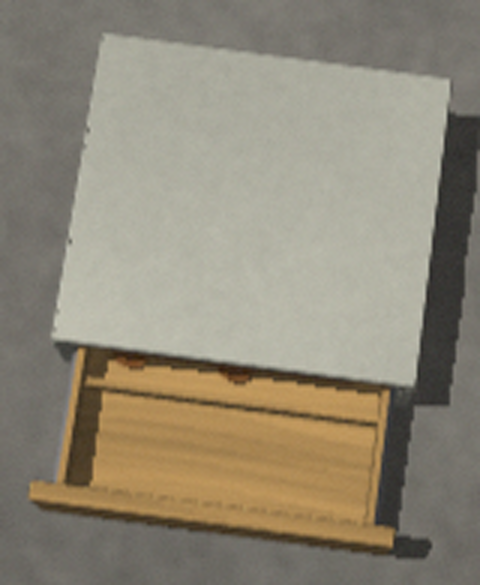

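The crop shows the fork at (390,233) is the largest: about 170 mm long, head 27 mm, tines at top right. The other two are about 130 mm, so I choose the one at (390,233). Next I'll measure the caddy and drawer.

```bash
python3 - <<'E'
from h import *
s=load("pics/top0.npz")
pts=[(215,66.3),(329.7,81.3),(318,184),(197.7,168.7)]
W=np.array([ray(s,*p,.076)[:2] for p in pts]);print("corners TL TR BR BL",W.round(4).tolist(),"cen",W.mean(0).round(4))
for a,b in [(0,1),(1,2),(2,3),(3,0)]:print(np.linalg.norm(W[a]-W[b]).round(4),np.degrees(np.arctan2(*(W[b]-W[a])[::-1])).round(2))
# drawer front: colour mask
m,l,st=forks(s)
c=cv2.resize(s["frame"][200:250,180:330,::-1],None,fx=5,fy=5,interpolation=cv2.INTER_CUBIC);cv2.imwrite("pics/crop3.png",c)
q=load("pics/scene0.npz")
c=cv2.resize(q["frame"][170:260,240:360,::-1],None,fx=6,fy=6,interpolation=cv2.INTER_CUBIC);cv2.imwrite("pics/crop4.png",c)
# box grey corners in scene (predict)
for w in W: print(proj(q,[*w,.076]).round(1))
E
```

```text
corners TL TR BR BL [[0.8845, 0.099], [0.8522, -0.1929], [0.5845, -0.1645], [0.6159, 0.13]] cen [ 0.7343 -0.0321]
0.2937 -96.3
0.2692 173.95
0.2961 83.91
0.2703 -6.57
[396.9 269.1]
[301.  305.1]
[265.2 231.9]
[350.6 204.4]
```

View pics/crop3.png

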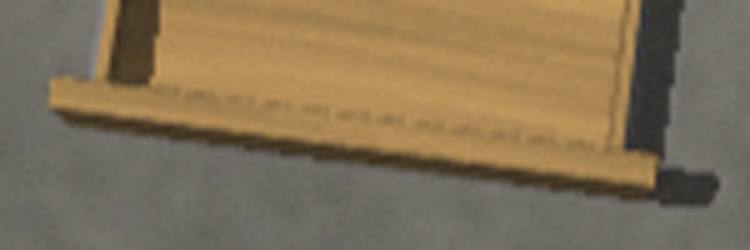

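View pics/crop4.png

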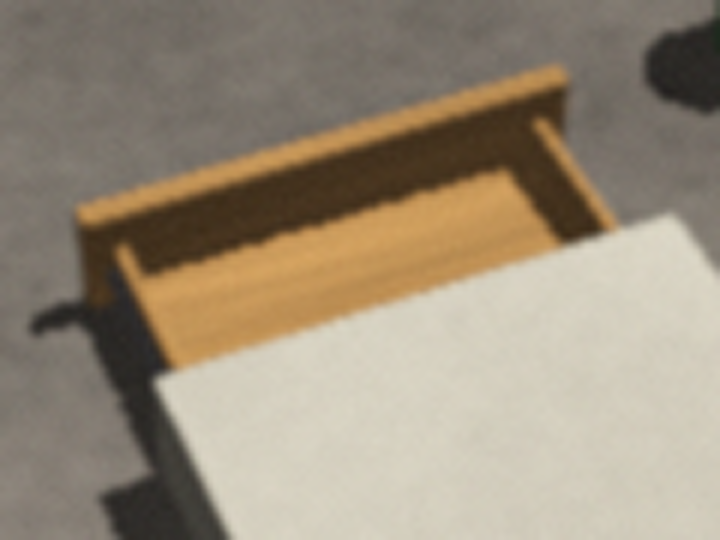

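```bash
python3 - <<'E'
from h import *
s=load("pics/top0.npz");q=load("pics/scene0.npz")
for S,a,b in [(s,(190.4,221.4),(311.4,237.6)),(q,(333.5,181),(253,205))]:
    A=ray(S,*a,.073)[:2];B=ray(S,*b,.073)[:2];d=A-B
    print(A.round(4),B.round(4),"mid",((A+B)/2).round(4),np.linalg.norm(d).round(4),(np.degrees(np.arctan2(d[1],d[0]))-90).round(2))
h=-6.2*np.pi/180;u=np.array([np.cos(h),np.sin(h)])
c=np.array([.7343,-.0321])
print("box front",c-.135*u)
# bystander
for S,p,z in [(s,(99,131),.075),(s,(116,223),.095),(s,(117,238),.0)]:print(ray(S,*p,z).round(3))
E
```

```text
[0.4861 0.1417] [ 0.453  -0.1496] mid [ 0.4696 -0.004 ] 0.2931 -6.48
[0.4935 0.1445] [ 0.4611 -0.1476] mid [ 0.4773 -0.0015] 0.2938 -6.33
box front [ 0.60008962 -0.01752009]
[0.706 0.377 0.075]
[0.475 0.311 0.095]
[0.45  0.338 0.   ]
```

```bash
cat > go.py <<'E'
import sys,numpy as np
from scipy.spatial.transform import Rotation as R
from station import manip
# target x y z, jaw(y-axis) yaw deg
def delta(x,y,z,yaw):
    s=manip.sense();T=R.from_quat(s["tool_rot"])
    d=T.inv().apply(np.array([x,y,z])-s["tcp_pos"])*1000
    a=np.radians(yaw);Y=np.array([np.cos(a),np.sin(a),0]);Z=np.array([0,0,-1.]);X=np.cross(Y,Z)
    G=R.from_matrix(np.array([X,Y,Z]).T)
    print("pos",s["tcp_pos"].round(4),"t",round(s["t"],2),"q",s["q"].round(2),"F",s["force"].round(1),"gap",round(s["finger_gap"],3))
    print("d mm",d.round(1),"rotvec",(T.inv()*G).as_rotvec().round(4))
if __name__=="__main__": delta(*map(float,sys.argv[1:]))
E
python3 go.py .46 .17 .23 73.6
```

```text
pos [0.1723 0.6002 0.2305] t 0.15 q [ 1.11  0.53  1.43 -0.    1.18 -0.18] F [0.5 0.1 0.6] gap 0.997
d mm [-395.3 -334.     1. ] rotvec [-0.0017 -0.0003  0.0065]
```

>>> servo_tool --pt "-30 -25 0 0 0 0 0.2" --pt "-30 -25 0 0 0 0 0.2" --pt "-30 -25 0 0 0 0 0.2" --pt "-30 -25 0 0 0 0 0.2" --pt "-30 -25 0 0 0 0 0.2" --pt "-30 -25 0 0 0 0 0.2" --pt "-30 -25 0 0 0 0 0.2" --pt "-30 -25 0 0 0 0 0.2" --pt "-30 -25 0 0 0 0 0.2" --pt "-30 -25 0 0 0 0 0.2" --pt "-30 -25 0 0 0 0 0.2" --pt "-30 -25 0 0 0 0 0.2"

```text
t: 1.15
tcp_pos: [0.4415, 0.2041, 0.2267]
tool_rot: [0.131, 0.991, 0.001, -0.002]
force: [1.8, 0.5, -0.5]
finger_gap: 0.6
```

```bash
python3 go.py .473 -.357 .2 73.6
```

```text
pos [0.4415 0.2041 0.2267] t 1.15 q [ 0.2   0.35  1.78  0.    1.02 -1.11] F [ 1.8  0.5 -0.5] gap 0.6
d mm [-176.5 -533.7   25.5] rotvec [ 0.0012 -0.0035  0.0231]
```

>>> servo_tool --pt "-12 -37 0 0 0 0.002 0.2" --pt "-12 -37 0 0 0 0.002 0.2" --pt "-12 -37 0 0 0 0.002 0.2" --pt "-12 -37 0 0 0 0.002 0.2" --pt "-12 -37 0 0 0 0.002 0.2" --pt "-12 -37 0 0 0 0.002 0.2" --pt "-12 -37 0 0 0 0.002 0.2" --pt "-12 -37 0 0 0 0.002 0.2" --pt "-12 -37 2 0 0 0.002 0.2" --pt "-12 -37 5 0 0 0.002 0.2" --pt "-12 -37 5 0 0 0.002 0.2" --pt "-12 -37 5 0 0 0.002 0.2"

```text
t: 2.15
tcp_pos: [0.463, -0.2858, 0.2086]
tool_rot: [0.145, 0.989, 0.002, 0.003]
force: [0.9, 0.4, 0.5]
finger_gap: 0.595
```

```bash
python3 go.py .473 -.357 .15 73.6
```

```text
pos [ 0.463  -0.2858  0.2086] t 2.15 q [-0.76  0.45  1.66  0.01  1.03 -2.05] F [0.9 0.4 0.5] gap 0.595
d mm [-29.7 -65.6  58.5] rotvec [ 0.0043  0.0052 -0.0046]
```

>>> servo_tool --pt "-10 -22 14 0 0 0 0.2" --pt "-10 -22 14 0 0 0 0.2" --pt "-9 -21 14 0 0 0 0.2" --pt "0 0 14 0 0 0 0.2" --pt "0 0 0 0 0 0 0.2" --pt "0 0 0 0 0 0 0.2"

```text
t: 2.65
tcp_pos: [0.4716, -0.3727, 0.1485]
tool_rot: [0.151, 0.989, -0.001, 0.005]
force: [0.8, 0.6, 0.7]
finger_gap: 0.6
```

```bash
python3 go.py .473 -.357 .15 73.6; python3 - <<'E'
from station import manip
import cv2,numpy as np
for n in ["wrist"]:
    s=manip.snapshot(n); cv2.imwrite(f"pics/{n}1.png",s["frame"][:,:,::-1]); np.savez(f"pics/{n}1.npz",**s)
E
```

```text
pos [ 0.4716 -0.3727  0.1485] t 2.65 q [-0.86  0.6   1.58  0.01  0.96 -2.13] F [0.8 0.6 0.7] gap 0.6
d mm [ 3.3 15.4 -1.6] rotvec [-0.0004  0.0096 -0.0166]
```

View pics/wrist1.png

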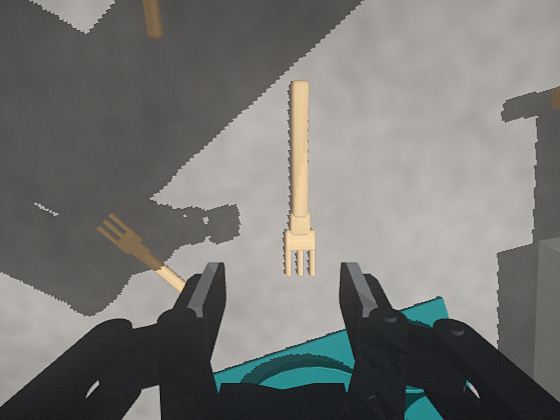

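Wrist view: fork vertical, handle end at (300,82), tine tips at (300,276), between the fingers' lines.

```bash
python3 - <<'E'
from h import *
s=load("pics/wrist1.npz")
A=ray(s,300.5,82,.008)[:2];B=ray(s,299.5,276,.008)[:2];M=(A+B)/2;d=B-A
print(A,B,"mid",M.round(4),np.linalg.norm(d).round(4),np.degrees(np.arctan2(d[1],d[0])).round(2))
E
python3 go.py .4735 -.356 .06 73.8
```

```text
[ 0.39054761 -0.33240982] [ 0.54990216 -0.38014064] mid [ 0.4702 -0.3563] 0.1663 -16.67
pos [ 0.4713 -0.3719  0.1484] t 2.7 q [-0.86  0.6   1.58  0.01  0.96 -2.13] F [-0.1  0.9 -0.1] gap 0.6
d mm [ 3.4 15.8 88.4] rotvec [ 0.0003  0.0086 -0.0197]
```

>>> servo_tool --pt "1 4 18 0 0.002 -0.005 0.0" --pt "1 4 18 0 0.002 -0.005 0.0" --pt "1 4 18 0 0.002 -0.005 0.0" --pt "0 3 18 0 0.002 -0.005 0.0" --pt "0 0 18 0 0 0 0.0" --pt "0 0 15 0 0 0 0.0" --pt "0 0 0 0 0 0 0.0" --pt "0 0 0 0 0 0 0.0"

```text
t: 3.37
tcp_pos: [0.4785, -0.3525, 0.05]
tool_rot: [0.136, 0.991, -0.004, 0.005]
force: [-0.1, -0.0, -0.4]
finger_gap: 0.498
```

```bash
python3 go.py .472 -.3565 .002 73.4
```

```text
pos [ 0.4785 -0.3525  0.05  ] t 3.37 q [-0.82  0.74  1.65  0.    0.74 -2.12] F [-0.1 -0.  -0.4] gap 0.498
d mm [ 5.8 -5.3 48. ] rotvec [-0.0057  0.0113  0.0173]
```

>>> servo_tool --pt "3 -3 0 -0.003 0.006 0.008 0.0" --pt "3 -3 8 -0.003 0.006 0.008 0.0" --pt "0 0 8 0 0 0 0.0" --pt "0 0 8 0 0 0 0.0" --pt "0 0 6 0 0 0 0.0" --pt "0 0 0 0 0 0 0.0" --pt "0 0 0 0 0 0 0.0"

```text
t: 3.95
tcp_pos: [0.4728, -0.3589, 0.0225]
tool_rot: [0.144, 0.99, -0.002, 0.002]
force: [0.8, -0.4, -0.9]
finger_gap: 0.501
```

```bash
python3 go.py .472 -.3565 .002 73.4
```

```text
pos [ 0.4728 -0.3589  0.0225] t 3.95 q [-0.84  0.78  1.65 -0.    0.7  -2.12] F [ 0.8 -0.4 -0.9] gap 0.501
d mm [ 1.6  2.2 20.5] rotvec [-0.0037  0.0055  0.0006]
```

>>> servo_tool --pt "1 2 6 -0.003 0.005 0 0.0" --pt "0 0 6 0 0 0 0.0" --pt "0 0 6 0 0 0 0.0" --pt "0 0 2 0 0 0 0.0" --pt "0 0 0 0 0 0 0.0"

```text
t: 4.37
tcp_pos: [0.4724, -0.3565, 0.0001]
tool_rot: [0.144, 0.99, -0.0, -0.0]
force: [0.1, 0.8, -0.4]
finger_gap: 0.503
```

```bash
python3 go.py .472 -.3565 .002 73.4; python3 - <<'E'
from station import manip
import cv2,numpy as np
for n in ["wrist"]:
    s=manip.snapshot(n); cv2.imwrite(f"pics/{n}2.png",s["frame"][:,:,::-1]); np.savez(f"pics/{n}2.npz",**s)
E
```

```text
pos [ 4.724e-01 -3.565e-01  1.000e-04] t 4.37 q [-0.83  0.82  1.66 -0.    0.66 -2.12] F [ 0.1  0.8 -0.4] gap 0.503
d mm [ 0.4 -0.1 -1.9] rotvec [-0.0002 -0.0003  0.0006]
```

View pics/wrist2.png

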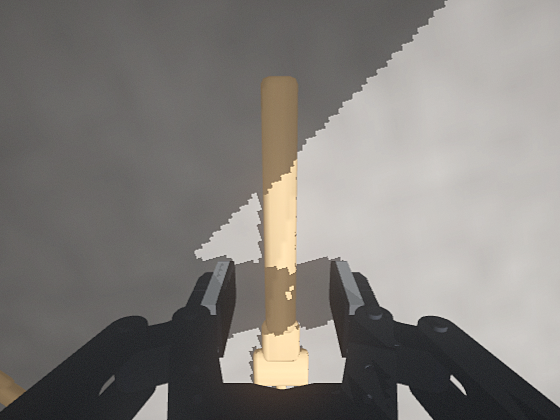

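The fork handle is centred between the pads (column 281). Closing.

>>> servo_tool --pt "0 0 -2 0 0 0 -1" --pt "0 0 0 0 0 0 -1" --pt "0 0 0 0 0 0 -1" --pt "0 0 0 0 0 0 -1" --pt "0 0 0 0 0 0 -1" --pt "0 0 0 0 0 0 -1" --pt "0 0 0 0 0 0 -1" --grip_force 40

```text
t: 5.0
tcp_pos: [0.4729, -0.357, 0.0036]
tool_rot: [0.144, 0.99, -0.001, 0.001]
force: [0.3, -0.0, -0.1]
finger_gap: 0.145
```

>>> servo_tool --pt "0 0 -10 0 0 0 -1" --pt "0 0 -20 0 0 0 -1" --pt "0 0 -30 0 0 0 -1" --pt "0 0 -30 0 0 0 -1" --pt "0 0 -30 0 0 0 -1" --pt "0 0 0 0 0 0 -1"

```text
t: 5.5
tcp_pos: [0.4716, -0.3556, 0.1286]
tool_rot: [0.144, 0.99, 0.001, -0.002]
force: [0.5, -1.0, -0.7]
finger_gap: 0.146
```

```bash
python3 go.py .5355 -.0095 .13 -6.4; python3 - <<'E'
from station import manip
import cv2,numpy as np
for n in ["wrist"]:
    s=manip.snapshot(n); cv2.imwrite(f"pics/{n}3.png",s["frame"][:,:,::-1]); np.savez(f"pics/{n}3.npz",**s)
E
```

```text
pos [ 0.4716 -0.3556  0.1286] t 5.5 q [-0.83  0.62  1.61 -0.    0.92 -2.12] F [ 0.5 -1.  -0.7] gap 0.146
d mm [ 37.5 350.   -0.5] rotvec [-1.0000e-03 -4.7000e-03  1.3933e+00]
```

View pics/wrist3.png

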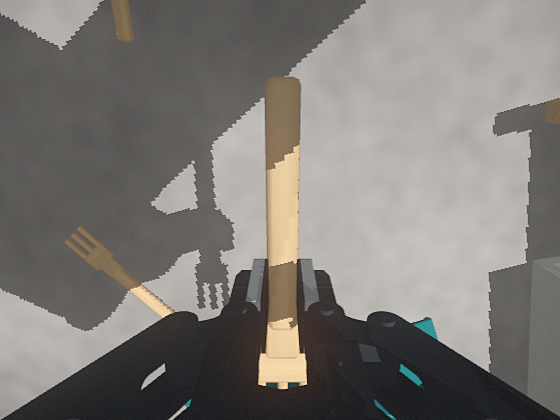

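>>> servo_tool --pt "4 33 -2 0 0 0 -1" --pt "4 35 -2 0 0 0 -1" --pt "4 35 -2 0 0 0 -1" --pt "4 35 0 0 0 0 -1" --pt "4 35 0 0 0 0 -1" --pt "4 35 0 0 0 0 -1" --pt "4 35 0 0 0 0 -1" --pt "4 35 0 0 0 0 -1" --pt "4 35 0 0 0 0 -1" --pt "2 30 0 0 0 0 -1"

```text
t: 6.38
tcp_pos: [0.5303, -0.0086, 0.1291]
tool_rot: [0.152, 0.988, 0.001, -0.006]
force: [0.2, -0.4, -1.8]
finger_gap: 0.145
```

>>> servo_tool --pt "0 0 0 0 0 0.12 -1" --pt "0 0 0 0 0 0.12 -1" --pt "0 0 0 0 0 0.12 -1" --pt "0 0 0 0 0 0.12 -1" --pt "0 0 0 0 0 0.12 -1" --pt "0 0 0 0 0 0.12 -1" --pt "0 0 0 0 0 0.12 -1" --pt "0 0 0 0 0 0.12 -1" --pt "0 0 0 0 0 0.12 -1" --pt "0 0 0 0 0 0.12 -1" --pt "0 0 0 0 0 0.12 -1" --pt "0 0 0 0 0 0 -1"

```text
t: 7.38
tcp_pos: [0.5191, 0.004, 0.1192]
tool_rot: [0.741, 0.671, -0.011, -0.017]
force: [-0.6, 0.2, -1.0]
finger_gap: 0.14
```

```bash
python3 go.py .5355 -.0095 .13 -6.4
```

```text
pos [0.5191 0.004  0.1192] t 7.38 q [-0.21  0.57  1.77  0.    0.84 -0.11] F [-0.6  0.2 -1. ] gap 0.14
d mm [-11.8  17.2 -11.6] rotvec [-0.0394 -0.0065  0.0121]
```

>>> servo_tool --pt "-4 6 0 -0.02 -0.003 0.006 -1" --pt "-4 6 0 -0.02 -0.003 0.006 -1" --pt "-4 5 0 0 0 0 -1" --pt "0 0 0 0 0 0 -1" --pt "0 0 0 0 0 0 -1"

```text
t: 7.8
tcp_pos: [0.5348, -0.011, 0.1171]
tool_rot: [0.743, 0.67, 0.0, 0.0]
force: [-0.7, -0.3, -0.2]
finger_gap: 0.146
```

```bash
python3 go.py .5355 -.0095 .05 -6.4; python3 - <<'E'
from station import manip
import cv2,numpy as np
for n in ["wrist","top"]:
    s=manip.snapshot(n); cv2.imwrite(f"pics/{n}4.png",s["frame"][:,:,::-1]); np.savez(f"pics/{n}4.npz",**s)
E
```

```text
pos [ 0.5348 -0.011   0.1171] t 7.8 q [-0.23  0.58  1.76  0.    0.8  -0.13] F [-0.7 -0.3 -0.2] gap 0.146
d mm [ 1.5  0.4 67.1] rotvec [ 0.001  -0.0001  0.0084]
```

View pics/wrist4.png

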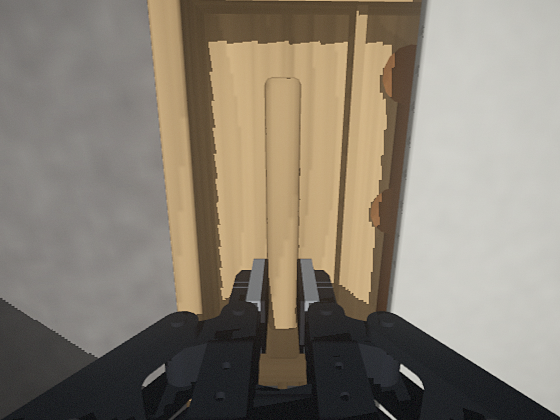

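View pics/top4.png

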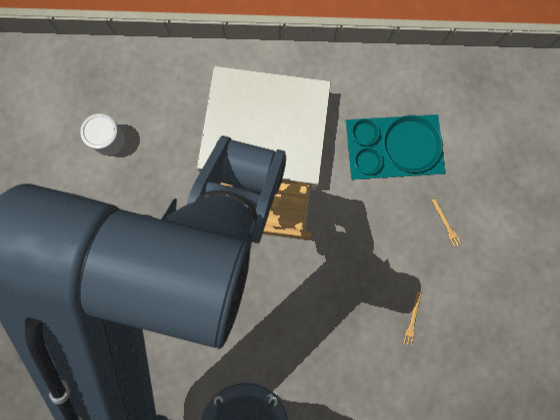

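```bash
python3 - <<'E'
from h import *
s=load("pics/wrist4.npz")
a=-6.4*np.pi/180;u=np.array([np.cos(a),np.sin(a)])
for p,z in [((150,0),.073),((174,280),.073),((350,40),.042),((338,270),.042),((420,5),.076),((399,210),.076)]:
    w=ray(s,*p,z)[:2];print(p,w.round(4),"along u",(w@u).round(4))
print("tcp",np.array([.5348,-.011])@u)
E
```

```text
(150, 0) [0.4845 0.1175] along u 0.4683
(174, 280) [ 0.4666 -0.0301] along u 0.467
(350, 40) [0.5838 0.0945] along u 0.5696
(338, 270) [ 0.5692 -0.0503] along u 0.5712
(420, 5) [0.6105 0.1018] along u 0.5953
(399, 210) [0.6006 0.0016] along u 0.5967
tcp 0.5326932414213565
```

Wrist view: the fork (column 283) lies parallel over the front compartment, between the front wall (about 180–205) and the divider (about 345). I'll shift 4 mm towards the front and lower it.

>>> servo_tool --pt "1 -2 12 0 0 0.004 -1" --pt "0 -2 15 0 0 0.004 -1" --pt "0 0 15 0 0 0 -1" --pt "0 0 15 0 0 0 -1" --pt "0 0 10 0 0 0 -1" --pt "0 0 0 0 0 0 -1" --pt "0 0 0 0 0 0 -1"

```text
t: 8.48
tcp_pos: [0.5331, -0.0094, 0.0494]
tool_rot: [0.745, 0.667, 0.002, 0.002]
force: [-0.2, -0.4, 0.3]
finger_gap: 0.145
```

```bash
python3 go.py .5305 -.0095 .023 -6.4
```

```text
pos [ 0.5331 -0.0094  0.0494] t 8.48 q [-0.23  0.69  1.8   0.    0.64 -0.12] F [-0.2 -0.4  0.3] gap 0.145
d mm [-0.3 -2.8 26.4] rotvec [0.0064 0.0003 0.0024]
```

>>> servo_tool --pt "0 -3 7 0.005 0 0.002 -1" --pt "0 0 7 0 0 0 -1" --pt "0 0 7 0 0 0 -1" --pt "0 0 3 0 0 0 -1" --pt "0 0 0 0 0 0 -1"

```text
t: 8.9
tcp_pos: [0.5317, -0.0094, 0.0253]
tool_rot: [0.745, 0.667, 0.001, 0.002]
force: [0.5, 0.3, -0.8]
finger_gap: 0.142
```

```bash
python3 go.py .5305 -.0095 .022 -6.4
```

```text
pos [ 0.5317 -0.0094  0.0253] t 8.9 q [-0.23  0.73  1.81 -0.    0.59 -0.12] F [ 0.5  0.3 -0.8] gap 0.142
d mm [-0.3 -1.2  3.3] rotvec [0.0053 0.0008 0.0007]
```

>>> servo_tool --pt "0 0 2 0.004 0 0 -1" --pt "0 0 1 0 0 0 -1" --pt "0 0 0 0 0 0 -1" --pt "0 0 0 0 0 0 -0.3" --pt "0 0 0 0 0 0 -0.3" --pt "0 0 0 0 0 0 -0.3" --pt "0 0 0 0 0 0 -0.3"

```text
t: 9.48
tcp_pos: [0.533, -0.0096, 0.0227]
tool_rot: [0.745, 0.667, 0.001, 0.002]
force: [-0.4, 0.3, -0.0]
finger_gap: 0.349
```

>>> servo_tool --pt "0 0 -10 0 0 0 -0.3" --pt "0 0 -20 0 0 0 -0.3" --pt "0 0 -30 0 0 0 -0.3" --pt "0 0 -35 0 0 0 -0.3" --pt "0 0 -35 0 0 0 -0.3" --pt "0 0 0 0 0 0 -0.3"

```text
t: 9.98
tcp_pos: [0.5306, -0.0091, 0.1588]
tool_rot: [0.745, 0.667, -0.001, -0.001]
force: [1.6, 0.5, 0.1]
finger_gap: 0.351
```

```bash
python3 go.py .38 0 .15 -6.4; python3 - <<'E'
from station import manip
import cv2,numpy as np
for n in ["wrist","scene"]:
    s=manip.snapshot(n); cv2.imwrite(f"pics/{n}5.png",s["frame"][:,:,::-1]); np.savez(f"pics/{n}5.npz",**s)
E
```

```text
pos [ 0.5306 -0.0091  0.1588] t 9.98 q [-0.23  0.51  1.74 -0.    0.9  -0.12] F [1.6 0.5 0.1] gap 0.351
d mm [  -7.6 -150.6    9.3] rotvec [-0.0032  0.0003  0.0005]
```

View pics/wrist5.png

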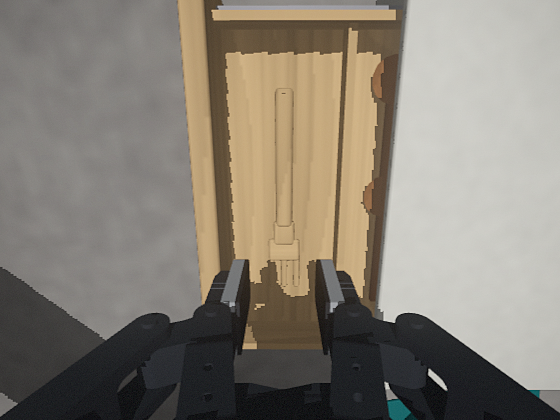

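View pics/scene5.png

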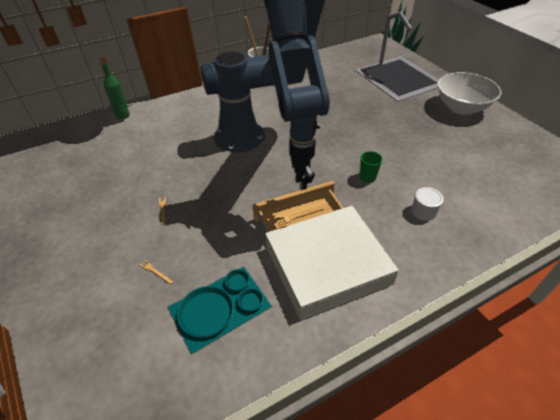

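The wrist view shows the fork lying flat in the front compartment, from handle end (284,90) to tines (286,285), clear of the divider (345). Next I back off in front of the drawer, turn the jaws sideways and shut them.

>>> servo_tool --pt "-2 -25 0 0 0 0 -0.5" --pt "-2 -25 0 0 0 0 -1" --pt "-2 -25 0 0 0 0 -1" --pt "0 -20 0 0 0 0 -1" --pt "0 -10 0 0 0 0 -1" --pt "0 0 0 0 0 -0.1 -1" --pt "0 0 0 0 0 -0.12 -1" --pt "0 0 0 0 0 -0.12 -1" --pt "0 0 0 0 0 -0.12 -1" --pt "0 0 0 0 0 -0.12 -1" --pt "0 0 0 0 0 -0.12 -1" --pt "0 0 0 0 0 -0.12 -1"

```text
t: 11.08
tcp_pos: [0.402, 0.0017, 0.1449]
tool_rot: [0.403, 0.915, -0.004, -0.023]
force: [0.2, 0.5, 0.2]
finger_gap: -0.001
```

>>> servo_tool --pt "0 0 0 0 0 -0.12 -1" --pt "0 0 0 0 0 -0.12 -1" --pt "0 0 0 0 0 -0.12 -1" --pt "0 0 0 0 0 -0.12 -1" --pt "0 0 0 0 0 -0.12 -1" --pt "0 0 0 0 0 -0.12 -1" --pt "0 0 0 0 0 0 -1"

```text
t: 11.67
tcp_pos: [0.3927, 0.004, 0.1379]
tool_rot: [0.039, 0.999, 0.008, -0.034]
force: [-0.1, -0.1, -0.2]
finger_gap: 0.003
```

```bash
python3 go.py .423 .003 .15 83.7
```

```text
pos [0.3927 0.004  0.1379] t 11.67 q [-0.28  0.42  2.04 -0.    0.75 -1.77] F [-0.1 -0.1 -0.2] gap 0.003
d mm [-29.4   1.5 -14.2] rotvec [ 0.0115 -0.0694  0.0323]
```

>>> servo_tool --pt "-10 0 5 0.006 -0.035 0.016 -1" --pt "-10 0 15 0.006 -0.035 0.016 -1" --pt "-9 0 20 0 0 0 -1" --pt "0 0 20 0 0 0 -1" --pt "0 0 15 0 0 0 -1" --pt "0 0 0 0 0 0 -1" --pt "0 0 0 0 0 0 -1"

```text
t: 12.25
tcp_pos: [0.4174, 0.0024, 0.0555]
tool_rot: [0.067, 0.998, 0.0, -0.003]
force: [0.1, 0.6, 0.7]
finger_gap: 0.001
```

```bash
python3 go.py .423 .003 .037 83.7
```

```text
pos [0.4174 0.0024 0.0555] t 12.25 q [-0.26  0.61  2.08 -0.    0.45 -1.7 ] F [0.1 0.6 0.7] gap 0.001
d mm [-5.6  1.3 18.5] rotvec [ 0.0004 -0.0063 -0.0233]
```

>>> servo_tool --pt "-2 1 6 0 -0.003 -0.01 -1" --pt "-3 0 6 0 -0.003 -0.01 -1" --pt "-5 0 5 0 0 0 -1" --pt "-5 0 0 0 0 0 -1" --pt "-5 0 0 0 0 0 -1" --pt "0 0 0 0 0 0 -1"

```text
t: 12.75
tcp_pos: [0.4402, 0.0008, 0.0387]
tool_rot: [0.057, 0.998, -0.0, 0.002]
force: [0.8, -0.7, -0.5]
finger_gap: -0.002
```

```bash
python3 go.py .457 -.001 .037 83.7
```

```text
pos [0.4402 0.0008 0.0387] t 12.75 q [-0.25  0.66  2.04  0.    0.44 -1.71] F [ 0.8 -0.7 -0.5] gap -0.002
d mm [-16.9   0.1   1.7] rotvec [-0.0001  0.0033 -0.0049]
```

Now a slow approach and push.

>>> servo_tool --pt "-4 0 0 0 0 0 -1" --pt "-4 0 0 0 0 0 -1" --pt "-3 0 0 0 0 0 -1" --pt "-3 0 0 0 0 0 -1" --pt "-3 0 0 0 0 0 -1" --pt "-3 0 0 0 0 0 -1" --pt "-3 0 0 0 0 0 -1" --pt "-3 0 0 0 0 0 -1"

```text
t: 13.42
tcp_pos: [0.466, -0.002, 0.0398]
tool_rot: [0.057, 0.998, 0.0, -0.001]
force: [-2.5, -0.2, 0.3]
finger_gap: -0.001
```

```bash
python3 go.py .51 -.007 .038 83.7
```

```text
pos [ 0.466  -0.002   0.0398] t 13.42 q [-0.24  0.67  1.97 -0.    0.5  -1.7 ] F [-2.5 -0.2  0.3] gap -0.001
d mm [-44.3   0.    1.7] rotvec [ 0.0001 -0.0014 -0.0044]
```

>>> servo_tool --pt "-4 0 0.3 0 0 0 -1" --pt "-4 0 0.3 0 0 0 -1" --pt "-4 0 0.3 0 0 0 -1" --pt "-4 0 0.3 0 0 0 -1" --pt "-4 0 0.3 0 0 0 -1" --pt "-4 0 0.3 0 0 0 -1" --pt "-4 0 0.3 0 0 0 -1" --pt "-4 0 0.3 0 0 0 -1" --pt "-4 0 0 0 0 0 -1" --pt "-4 0 0 0 0 0 -1" --pt "-4 0 0 0 0 0 -1" --pt "-3 0 0 0 0 0 -1"

```text
t: 14.42
tcp_pos: [0.5162, -0.0071, 0.0367]
tool_rot: [0.057, 0.998, 0.001, -0.002]
force: [-2.2, 0.9, 1.9]
finger_gap: -0.003
```

```bash
python3 go.py .54 -.010 .038 83.7; python3 - <<'E'
from station import manip
import cv2,numpy as np
for n in ["wrist"]:
    s=manip.snapshot(n); cv2.imwrite(f"pics/{n}6.png",s["frame"][:,:,::-1]); np.savez(f"pics/{n}6.npz",**s)
E
```

```text
pos [ 0.5162 -0.0071  0.0367] t 14.42 q [-0.23  0.71  1.84  0.    0.6  -1.69] F [-2.2  0.9  1.9] gap -0.003
d mm [-24.   -0.1  -1.4] rotvec [ 0.0009 -0.0047 -0.0045]
```

View pics/wrist6.png

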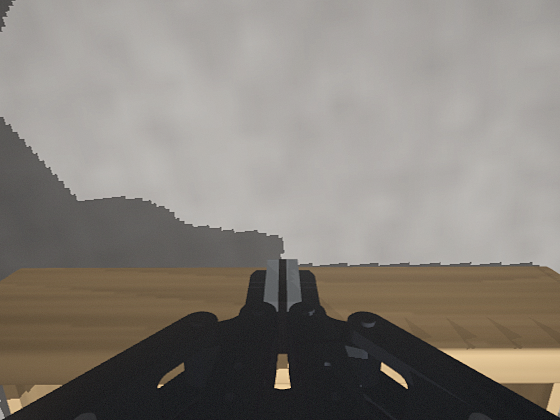

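Contact is square and the fingers sit mid-front (column 283). Next I push on slowly into the spring zone.

>>> servo_tool --pt "-3 0 0 0 0 0 -1" --pt "-3 0 0 0 0 0 -1" --pt "-3 0 0 0 0 0 -1" --pt "-3 0 0 0 0 0 -1" --pt "-3 0 0 0 0 0 -1" --pt "-3 0 0 0 0 0 -1"

```text
t: 14.97
tcp_pos: [0.5341, -0.0091, 0.0365]
tool_rot: [0.057, 0.998, 0.001, -0.004]
force: [-7.6, -0.5, 5.7]
finger_gap: 0.0
```

>>> servo_tool --pt "-2 0 0 0 0 0 -1" --pt "-2 0 0 0 0 0 -1" --pt "-2 0 0 0 0 0 -1"

```text
t: 15.22
tcp_pos: [0.5338, -0.009, 0.0362]
tool_rot: [0.056, 0.998, 0.001, -0.012]
force: [-5.9, -0.9, 4.1]
finger_gap: 0.002
```

>>> servo_tool --pt "-2 0 0 0 0 0 -1" --pt "-2 0 0 0 0 0 -1" --pt "-2 0 0 0 0 0 -1"

```text
t: 15.47
tcp_pos: [0.5333, -0.0088, 0.0358]
tool_rot: [0.056, 0.998, 0.002, -0.02]
force: [-5.5, 0.0, 3.7]
finger_gap: -0.0
```

```bash
python3 go.py .54 -.010 .038 83.7
```

```text
pos [ 0.5333 -0.0088  0.0358] t 15.47 q [-0.22  0.73  1.77 -0.    0.68 -1.68] F [-5.5  0.   3.7] gap -0.0
d mm [-6.7 -0.5 -2.4] rotvec [ 0.0018 -0.0393 -0.0019]
```

>>> servo_tool --pt "-3 0 -1 0 -0.03 0 -1" --pt "-4 0 -1 0 -0.02 0 -1" --pt "-4 0 -1 0 -0.02 0 -1"

```text
t: 15.72
tcp_pos: [0.5354, -0.0089, 0.0359]
tool_rot: [0.055, 0.998, 0.001, 0.006]
force: [-5.4, -2.2, -1.9]
finger_gap: -0.0
```

```bash
python3 go.py .54 -.010 .038 83.7
```

```text
pos [ 0.5354 -0.0089  0.0359] t 15.72 q [-0.23  0.72  1.81  0.01  0.61 -1.69] F [-5.4 -2.2 -1.9] gap -0.0
d mm [-4.7 -0.6 -2. ] rotvec [ 0.0025  0.0109 -0.0004]
```

>>> servo_tool --pt "-5 0 -0.5 0 0 0 -1" --pt "-5 0 -0.5 0 -0.005 0 -1" --pt "-5 0 -0.5 0 -0.005 0 -1"

```text
t: 15.97
tcp_pos: [0.5382, -0.0089, 0.0357]
tool_rot: [0.054, 0.999, 0.002, -0.002]
force: [-6.8, -1.5, 5.0]
finger_gap: 0.0
```

```bash
python3 go.py .54 -.010 .038 83.7
```

```text
pos [ 0.5382 -0.0089  0.0357] t 15.97 q [-0.23  0.72  1.79  0.    0.64 -1.69] F [-6.8 -1.5  5. ] gap 0.0
d mm [-1.9 -0.9 -2.3] rotvec [ 0.0035 -0.005   0.0011]
```

>>> servo_tool --pt "-6 -0.3 -1 0 -0.008 0 -1" --pt "-6 -0.3 -1 0 -0.008 0 -1" --pt "-6 -0.3 -1 0 -0.008 0 -1" --pt "-6 -0.3 -1 0 -0.008 0 -1"

```text
t: 16.3
tcp_pos: [0.5444, -0.0096, 0.0358]
tool_rot: [0.054, 0.999, 0.004, -0.006]
force: [-8.0, 0.1, 2.7]
finger_gap: -0.002
```

>>> servo_tool --pt "-6 -0.3 -1 0 -0.008 0 -1" --pt "-6 -0.3 -1 0 -0.008 0 -1" --pt "-6 -0.3 -1 0 -0.008 0 -1" --pt "-6 -0.3 -1 0 -0.008 0 -1"

```text
t: 16.63
tcp_pos: [0.5496, -0.01, 0.0359]
tool_rot: [0.053, 0.999, 0.005, -0.011]
force: [-8.3, -0.6, 2.7]
finger_gap: -0.001
```

```bash
python3 go.py .56 -.012 .038 83.7
```

```text
pos [ 0.5496 -0.01    0.0359] t 16.63 q [-0.23  0.73  1.74  0.01  0.69 -1.7 ] F [-8.3 -0.6  2.7] gap -0.001
d mm [-10.5  -0.8  -2.3] rotvec [ 0.0093 -0.023   0.0048]
```

>>> servo_tool --pt "-5 -0.5 -1 0.005 -0.015 0.003 -1" --pt "-5 -0.5 -1 0.004 -0.015 0.002 -1"

```text
t: 16.8
tcp_pos: [0.5507, -0.0104, 0.0358]
tool_rot: [0.055, 0.998, 0.001, -0.006]
force: [-8.7, -0.1, 1.7]
finger_gap: 0.003
```

>>> servo_tool --pt "-5 -0.3 -1 0 -0.012 0 -1" --pt "-5 -0.3 -1 0 -0.012 0 -1"

```text
t: 16.97
tcp_pos: [0.5508, -0.0104, 0.0358]
tool_rot: [0.054, 0.999, 0.002, -0.005]
force: [-8.7, -0.6, 2.7]
finger_gap: 0.0
```

>>> servo_tool --pt "-5 -0.3 -1 0 -0.012 0 -1" --pt "-5 -0.3 -1 0 -0.012 0 -1"

```text
t: 17.13
tcp_pos: [0.5509, -0.0103, 0.0358]
tool_rot: [0.054, 0.999, 0.002, -0.004]
force: [-8.5, -0.0, 3.3]
finger_gap: 0.004
```

```bash
python3 go.py .57 -.013 .038 83.7
```

```text
pos [ 0.5509 -0.0103  0.0358] t 17.13 q [-0.22  0.73  1.75  0.01  0.67 -1.69] F [-8.5 -0.   3.3] gap 0.004
d mm [-19.3  -0.6  -2.4] rotvec [ 0.0041 -0.0078  0.0026]
```

>>> servo_tool --pt "-7 -0.3 -1 0 -0.012 0 -1" --pt "-7 -0.3 -1 0 -0.012 0 -1"

```text
t: 17.3
tcp_pos: [0.5539, -0.0107, 0.0357]
tool_rot: [0.053, 0.999, 0.003, -0.004]
force: [-9.2, 0.4, 2.9]
finger_gap: -0.003
```

>>> servo_tool --pt "-7 -0.3 -1 0 -0.012 0 -1" --pt "-7 -0.3 -1 0 -0.012 0 -1"

```text
t: 17.47
tcp_pos: [0.5568, -0.0109, 0.0358]
tool_rot: [0.052, 0.999, 0.004, -0.004]
force: [-9.6, -0.1, 4.2]
finger_gap: -0.002
```

```bash
python3 go.py .57 -.013 .038 83.7
```

```text
pos [ 0.5568 -0.0109  0.0358] t 17.47 q [-0.22  0.73  1.74  0.01  0.68 -1.7 ] F [-9.6 -0.1  4.2] gap -0.002
d mm [-13.3  -0.6  -2.4] rotvec [ 0.007  -0.0077  0.005 ]
```

Still spring only, rising slowly. I'll continue in small bites until the force jumps at the buffer.

>>> servo_tool --pt "-6.5 -0.3 -1 0.003 -0.012 0.002 -1" --pt "-6.5 -0.3 -1 0 -0.012 0 -1"

```text
t: 17.63
tcp_pos: [0.5586, -0.0112, 0.0358]
tool_rot: [0.053, 0.999, 0.003, -0.004]
force: [-9.5, -0.6, 4.9]
finger_gap: 0.001
```

>>> servo_tool --pt "-7 -0.3 -1 0 -0.012 0 -1" --pt "-7 -0.3 -1 0 -0.012 0 -1"

```text
t: 17.8
tcp_pos: [0.5608, -0.0114, 0.0358]
tool_rot: [0.052, 0.999, 0.004, -0.005]
force: [-10.8, -0.4, 3.4]
finger_gap: -0.0
```

>>> servo_tool --pt "-7 -0.3 -1 0 -0.012 0 -1" --pt "-7 -0.3 -1 0 -0.012 0 -1"

```text
t: 17.97
tcp_pos: [0.5629, -0.0116, 0.0358]
tool_rot: [0.052, 0.999, 0.004, -0.006]
force: [-9.8, -0.1, 5.1]
finger_gap: -0.003
```

```bash
python3 go.py .57 -.013 .038 83.7
```

```text
pos [ 0.5629 -0.0116  0.0358] t 17.97 q [-0.22  0.74  1.72  0.01  0.7  -1.7 ] F [-9.8 -0.1  5.1] gap -0.003
d mm [-7.2 -0.6 -2.3] rotvec [ 0.0081 -0.0121  0.0068]
```

>>> servo_tool --pt "-7 -0.3 -1 0.003 -0.012 0.003 -1" --pt "-7 -0.3 -1 0 -0.012 0 -1"

```text
t: 18.13
tcp_pos: [0.5646, -0.0118, 0.0358]
tool_rot: [0.052, 0.999, 0.004, -0.007]
force: [-10.8, -0.2, 5.3]
finger_gap: -0.001
```

>>> servo_tool --pt "-7 -0.3 -1 0 -0.012 0 -1" --pt "-7 -0.3 -1 0 -0.012 0 -1"

```text
t: 18.3
tcp_pos: [0.5668, -0.0121, 0.0358]
tool_rot: [0.052, 0.999, 0.004, -0.008]
force: [-10.8, -0.6, 4.2]
finger_gap: 0.003
```

```bash
python3 go.py .57 -.013 .038 83.7
```

```text
pos [ 0.5668 -0.0121  0.0358] t 18.3 q [-0.22  0.74  1.7   0.01  0.71 -1.7 ] F [-10.8  -0.6   4.2] gap 0.003
d mm [-3.2 -0.6 -2.2] rotvec [ 0.0077 -0.0167  0.0064]
```

>>> servo_tool --pt "-7 -0.3 -1 0 -0.015 0 -1" --pt "-7 -0.3 -1 0 -0.015 0 -1"

```text
t: 18.47
tcp_pos: [0.5679, -0.0121, 0.0358]
tool_rot: [0.051, 0.999, 0.005, -0.007]
force: [-13.9, -0.8, 8.9]
finger_gap: 0.001
```

>>> servo_tool --pt "-7 -0.3 -1 0 -0.015 0 -1" --pt "-7 -0.3 -1 0 -0.015 0 -1"

```text
t: 18.63
tcp_pos: [0.5679, -0.0121, 0.0358]
tool_rot: [0.05, 0.999, 0.006, -0.007]
force: [-12.4, -0.6, 5.7]
finger_gap: -0.002
```

```bash
python3 go.py .57 -.013 .038 83.7
```

```text
pos [ 0.5679 -0.0121  0.0358] t 18.63 q [-0.22  0.74  1.7   0.01  0.71 -1.7 ] F [-12.4  -0.6   5.7] gap -0.002
d mm [-2.2 -0.7 -2.2] rotvec [ 0.0108 -0.0156  0.0098]
```

The buffer is met. I'll ramp the force one row at a time.

>>> servo_tool --pt "-8.5 -0.3 -2 0.004 -0.015 0.004 -1"

```text
t: 18.72
tcp_pos: [0.5679, -0.0121, 0.036]
tool_rot: [0.052, 0.999, 0.004, -0.009]
force: [-13.5, -2.2, -2.6]
finger_gap: -0.0
```

>>> servo_tool --pt "-9.5 -0.3 -2 0.003 -0.015 0.003 -1"

```text
t: 18.8
tcp_pos: [0.5679, -0.0122, 0.036]
tool_rot: [0.053, 0.999, 0.003, -0.012]
force: [-14.7, -0.6, 3.7]
finger_gap: -0.001
```

>>> servo_tool --pt "-10.5 -0.3 -1.5 0 -0.018 0 -1"

```text
t: 18.88
tcp_pos: [0.5683, -0.0122, 0.0358]
tool_rot: [0.052, 0.999, 0.004, -0.014]
force: [-19.6, -1.6, 13.9]
finger_gap: 0.002
```

>>> servo_tool --pt "-11.5 -0.3 -1.5 0 -0.018 0 -1"

```text
t: 18.97
tcp_pos: [0.5684, -0.0122, 0.0359]
tool_rot: [0.051, 0.999, 0.004, -0.018]
force: [-20.8, -1.6, 15.0]
finger_gap: 0.006
```

20.8 N along the push, which is a sound press. Backing off straight.

>>> servo_tool --pt "-4 0 -1 0 0 0 -1" --pt "1 0 0 0 0 0 -1" --pt "3 0 0 0 0 0 -1" --pt "5 0 0 0 0 0 -1" --pt "10 0 0 0 0 0 -1" --pt "15 0 0 0 0 0 -1" --pt "20 0 0 0 0 0 -1" --pt "20 0 -5 0 0 0 -1" --pt "20 0 -10 0 0 0 -1" --pt "0 0 0 0 0 0 -1"

```text
t: 19.8
tcp_pos: [0.4723, -0.0032, 0.056]
tool_rot: [0.051, 0.999, 0.004, -0.019]
force: [-1.1, 0.0, 0.1]
finger_gap: 0.001
```

```bash
python3 go.py .45 0 .1 83.7; python3 - <<'E'
from station import manip
import cv2,numpy as np
for n in ["wrist","scene","top"]:
    s=manip.snapshot(n); cv2.imwrite(f"pics/{n}7.png",s["frame"][:,:,::-1]); np.savez(f"pics/{n}7.npz",**s)
E
```

```text
pos [ 0.4723 -0.0032  0.056 ] t 19.8 q [-0.24  0.65  1.92  0.    0.61 -1.71] F [-1.1  0.   0.1] gap 0.001
d mm [ 24.2   1.1 -43.1] rotvec [ 0.0054 -0.0386  0.0078]
```

View pics/scene7.png

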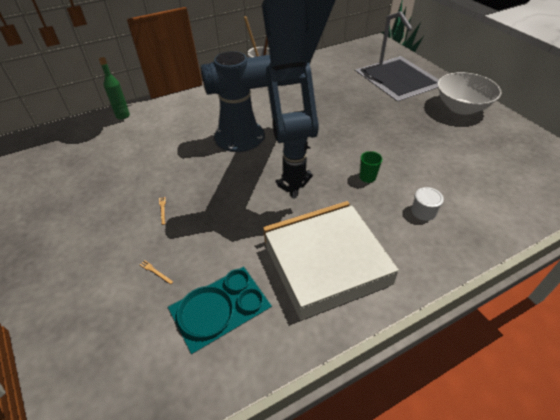

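View pics/wrist7.png

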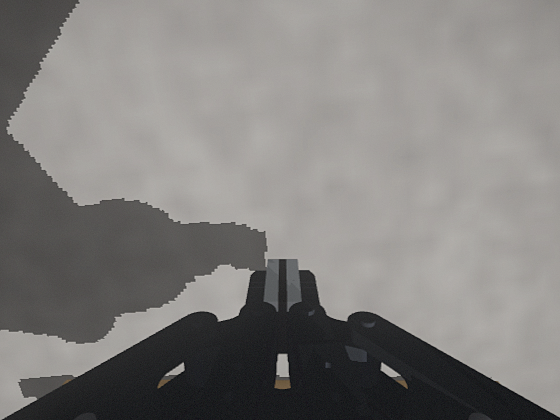

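View pics/top7.png

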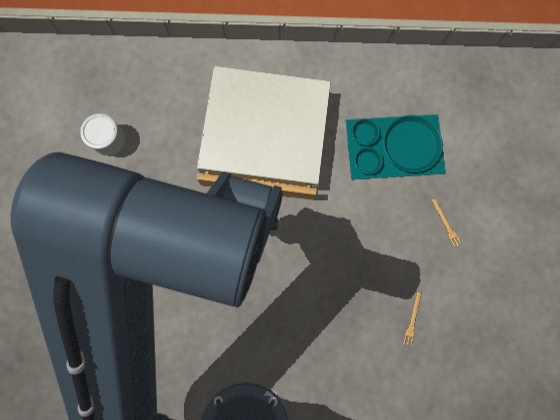

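The scene view shows the front strip close to the box, edge from (265,228) to (348,205), so it has not sprung out to 40 mm. I'll back away further, wait and measure twice.

>>> servo_tool --pt "5 0 -20 0 -0.02 0 -1" --pt "5 0 -30 0 -0.02 0 -1" --pt "5 0 -30 0 0 0 -1" --pt "0 0 -30 0 0 0 -1" --pt "0 0 -20 0 0 0 -1" --pt "0 0 0 0 0 0 -1" --pt "0 0 0 0 0 0 -1" --pt "0 0 0 0 0 0 -1" --pt "0 0 0 0 0 0 -1" --pt "0 0 0 0 0 0 -1" --pt "0 0 0 0 0 0 -1" --pt "0 0 0 0 0 0 -1"

```text
t: 20.95
tcp_pos: [0.4769, -0.0071, 0.1855]
tool_rot: [0.052, 0.999, 0.001, 0.011]
force: [0.4, 0.5, 0.3]
finger_gap: 0.005
```

```bash
python3 - <<'E'
from station import manip
from h import *
np.savez("pics/scene8.npz",**manip.snapshot("scene"));np.savez("pics/top8.npz",**manip.snapshot("top"))
a=-6.35*np.pi/180;u=np.array([np.cos(a),np.sin(a)])
for n in ["scene7","scene8","top8"]:
    s=load(f"pics/{n}.npz")
    cs=(240,190,370,250) if n[0]=="s" else (190,155,340,205)
    c=cv2.resize(s["frame"][cs[1]:cs[3],cs[0]:cs[2],::-1],None,fx=5,fy=5,interpolation=cv2.INTER_CUBIC);cv2.imwrite(f"pics/{n}c.png",c)
    m,l,st=forks(s); i=[k for k in range(1,len(st)) if 0.0<st[k][4]]
    P=[]
    for x in range(cs[0],cs[2]):
        col=[y for y in range(cs[1],cs[3]) if m[y,x]]
        if col: P.append(ray(s,x,(min(col)-.5) if n[0]=="s" else (max(col)+.5),.073)[:2]@u)
    print(n,len(P),"outer edge s median",np.median(P).round(4))
f0=load("pics/scene0.npz")["frame"].astype(int);f8=load("pics/scene8.npz")["frame"].astype(int)
for nm,(x0,y0,x1,y1) in dict(cup=(355,148,385,185),tin=(408,185,447,225),plate=(168,268,272,345)).items():
    print(nm,np.abs(f0-f8)[y0:y1,x0:x1].mean().round(2))
print(manip.sense()["t"])
E
```

```text
scene7 86 outer edge s median 0.5739
scene8 86 outer edge s median 0.5739
top8 42 outer edge s median 0.5724
cup 5.19
tin 8.05
plate 6.24
21.05
```

View pics/scene8c.png

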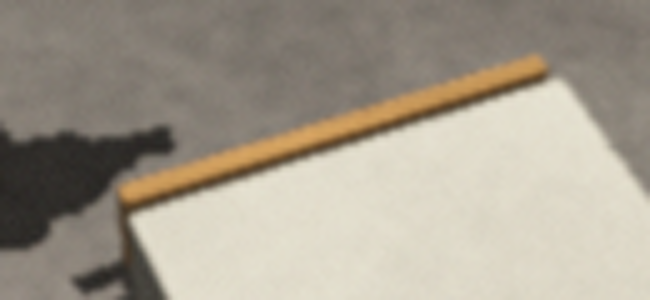

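View pics/top8c.png

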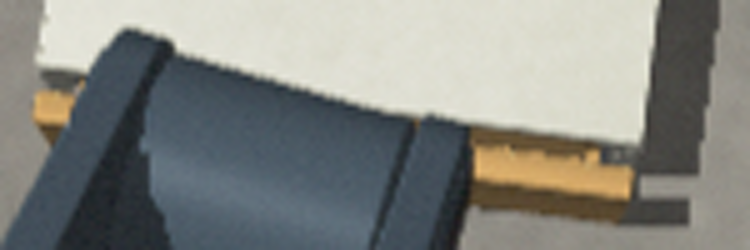

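```bash
python3 - <<'E'
from h import *
for n in ["scene0","scene8"]:
    f=load(f"pics/{n}.npz")["frame"];h=cv2.cvtColor(f,cv2.COLOR_RGB2HSV)
    for nm,lo,hi,(x0,y0,x1,y1) in [("cup",(40,100,20),(80,255,255),(350,140,390,190)),("plate",(82,100,20),(100,255,255),(160,260,280,350)),("tin",(0,0,175),(180,60,255),(405,180,450,228))]:
        m=cv2.inRange(h,lo,hi)[y0:y1,x0:x1];ys,xs=np.where(m>0);print(n,nm,len(xs),(xs.mean()+x0).round(2),(ys.mean()+y0).round(2))
    a=f[20:60,20:60]
d=np.abs(load("pics/scene0.npz")["frame"].astype(int)-load("pics/scene8.npz")["frame"]);print("bg diff",d[300:400,330:480].mean(),d[10:100,300:350].mean())
from station import manip
print(manip.sense()["force"])
manip.sign_off()
E
```

```text
scene0 cup 516 369.43 165.97
scene0 plate 4593 217.73 308.19
scene0 tin 407 429.36 196.37
scene8 cup 515 369.42 165.91
scene8 plate 4590 217.73 308.18
scene8 tin 423 429.29 196.36
bg diff 6.029555555555556 18.335703703703704
[-0.16691548  0.1845004   0.00738207]
the job is handed in; nothing more can be done
```

I laid the largest fork (170 mm; the other two measured about 130 mm) flat across the drawer's front compartment. I then pushed the drawer shut mid-front with the closed fingers, pressed it home and handed the job in at about t = 21 s.

- **Latch:** After backing off, two pictures about 1.2 s apart showed the front at the same place, roughly 10 mm out. Unlatched it would have sprung to about 40 mm, so I take it as latched.
- **Fork:** It was flat and clear of the divider in the wrist view before the push. I could not see it once the drawer was shut.
- **Bystanders:** In the scene view the cup, tin and plate stayed within 0.1 pixel of where they started.
- **Hand clear:** At hand-in the TCP was about 0.19 m up and the force read near zero.
- **Press force, one doubtful figure:** The highest reading was 20.8 N along the push. In that row there was also about 15 N of upward friction on the fingertips, so the resultant was about 25.7 N, above 25 N. I read the 25 N limit as applying along the push. Forces were read only at the end of each call, so peaks in between were not seen.

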